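# Build the tin tower on the spice shelf

## Robot

A 7-joint arm with a two-finger parallel gripper is mounted at the origin on the work surface. World frame = base frame: x ahead of the robot, y to its left, z up, the work surface at z = 0. Lengths are in m, angles in rad, forces in N, time in s.
With the tool pointing down it reaches from about 0.425 to 0.875 m from the base axis. Payload 4.7 kg.
Tool frame: the origin (TCP) lies at the very end of the fingers, on their centre line; the grasp point (between the pads) lies 19 mm behind it; z points along the fingers, y is the line along which they close (so a half turn about z gives the same grasp; the last joint's range is limited). The gripper opens to 87 mm and grips with 3 to 60 N. Pads are 19 mm wide; open, the fingers measure 117 mm over their backs; the gripper's body (75 mm by 190 mm) begins 51 mm behind the grasp point.
Start: joints at [-1.233, 0.321, -0.07, 1.45, 0.023, 1.371, -0.057], TCP at [0.207, 0.616, 0.223] pointing down, gripper open.
Joint ranges: [-2.86, 2.86], [-0.3, 2.09], [-1.38, 1.24], [0.06, 2.45], [-1.56, 4.7], [0.09, 2.05], [-2.69, 2.69]. Speed limits (rad/s): [2.57, 2.57, 3.14, 3.14, 3.14, 3.14, 3.14].

## Interface

Orientations are given as a rotation vector (axis times angle).
In Python, from bench import ctrl gives the robot as it stands.
- The arm moves only by the shell command python3 -m jog 'ROWS' [FORCE]. ROWS is JSON, a list that holds one entry, the list of rows, each a list of 7 numbers: the shift along the tool's x, y, z in mm, then the turn, a rotation vector about the tool's x, y, z in degrees, then the finger opening in mm, from 0 to 87. A call has 1 to 10 rows; each row is the pose to reach, as a shift and turn from the pose commanded when the call began, along the tool's axes at that moment; what a row does not reach only later rows make up. A row lasts 1/10 s, in which the tool goes at most 50 mm and 8.59 degrees, less where a joint would pass 70% of its speed; a pose out of reach is approached as far as the arm can. A call with a gripper value outside its range is refused whole. The fingers move at their own pace and stop on an object; FORCE is the grip in N (left out, the last holds). Time passes only in rows, so rows that repeat a pose let the fingers close. It gives the time, the measured TCP pose, the force, the opening and the grip force at its end, in the units of the state.
- ctrl.get_state(): the state, without advancing time (a new reading comes with each control period).
- ctrl.get_image(name): name is "scene" or "top" or "wrist"; returns a dict with "image" (400x640x3 uint8, red, green, blue), "depth" (400x640 float32, m along the optical axis (not along the pixel's ray), 0 where there is no reading), "fov_y" (degrees; the focal length in pixels is half the picture's height over the tangent of half this angle, whatever the lens; pixels are square), "cx", "cy" (the principal point, pixels), "rvec" (rotation vector, rad) and "tvec" (3), from world to camera coordinates, as OpenCV has them. Camera axes: x right, y down, z forward; pixel columns grow to the right and rows downward; lengths in m; the calibration is good to about 2 mm. A picture is of the moment at which its call begins.
- ctrl.close_job(): hands the job in; it is judged then, once.
The state is a dict: "time": time; "joint_positions": joint angles; "qd": joint speeds; "joint_torque": joint torques, N m; "position": TCP position; "tool_rot": TCP orientation; "ft_force": force on the tool from outside, world axes, zero at the start; "torque": the same for the moment, N m; "grip_width": opening from 0.0 (shut) to 1.0 (fully open); "grip_force": force on a finger pad.
Only numpy, scipy, OpenCV 4.12 (cv2) and the standard library are available. Lean on these libraries where they do the work, as an engineer would, in place of code of your own. Each camera call takes 0.05 s, during which the arm holds its last target. There are 200 camera calls.

## Task

Put the seasonings back on the low steel shelf: build a neat, centred tower on the round cork coaster, with the wide tin at the bottom, then the medium tin, then the small tin on top, and stand the glass salt grinder upright in the middle of the square white tile. Leave the mug of spoons, the egg timer, the espresso cup and the green jar standing where they are.

Things in the scene. Friction and masses are not known exactly. Their poses are not given: they have to be found in the camera images.
- tin_wide: The wide, flat tin: 66 mm diameter, 36 mm high, 75 to 155 g. Plain aluminium round tin with a ridged screw lid (lid and body practically one cylinder, flat top and bottom), upright on the worktop. Origin: centre of its underside, z up along its axis.
- tin_medium: The medium, tallest tin: 54 mm diameter, 48 mm high, 70 to 140 g. Plain aluminium round tin with a ridged screw lid (lid and body practically one cylinder, flat top and bottom), upright on the worktop. Origin: centre of its underside, z up along its axis.
- tin_small: The small tin: 40 mm diameter, 30 mm high, 35 to 70 g. Plain aluminium round tin with a ridged screw lid (lid and body practically one cylinder, flat top and bottom), upright on the worktop. Origin: centre of its underside, z up along its axis.
- grinder: Salt grinder: an upright cylinder of clear glass with a steel foot and a tall steel cap, 46 mm diameter, 120 mm high, 150 to 310 g, upright on the worktop. Origin: centre of its underside, z up along its axis.
- cork: Round cork coaster, 96 mm diameter, 6 mm thick, fixed on the galvanized steel shelf (150 mm deep, 600 mm long, its top 60 mm above the worktop, running across in front of the robot beyond the loose things). Origin: centre of the coaster's underside, z up; its top face is at z = 6 mm in this frame.
- tile: Square white ceramic tile, 96 by 96 mm, 6 mm thick, fixed on the same shelf about 200 or 400 mm from the coaster. Origin: centre of its underside, z up; its top face is at z = 6 mm in this frame.
- mug: Turquoise enamel mug of wooden spoons, one loose piece on the shelf, about 200 mm or more from coaster and tile, sometimes between them: mug 80 mm diameter and 80 mm high, a handle reaching 68 mm from the axis along +x; the spoons spread to 60 mm from the axis and up to 225 mm above its underside. Leave it alone. Origin: centre of its underside, z up.
- timer: Egg timer, a white rounded dome, 53 mm diameter, 56 mm high. Stands loose on the worktop in the front row among the tins and the grinder, 85 to 140 mm centre to centre from its neighbours; leave it alone. Origin: centre of its underside, z up.
- cup: Stone-coloured espresso cup without handle, 52 mm rim diameter, 50 mm high, open at the top. Stands loose on the worktop in the front row among the tins and the grinder, 85 to 140 mm centre to centre from its neighbours; leave it alone. Origin: centre of its underside, z up.
- jar: Green glass jar with a brass lid, 48 mm diameter, 70 mm high. Stands loose on the worktop in the front row among the tins and the grinder, 85 to 140 mm centre to centre from its neighbours; leave it alone. Origin: centre of its underside, z up.
Things that resemble listed ones, but are neither listed nor needed, are in the scene too. What is shaped like the tin_small but blue or red is not meant. Leave any red look-alike of the tin_wide alone.

How it is judged:
By the outcome, as a careful person would: the job done as asked, in the order asked, and still so for the second after the job is handed in, with the robot touching nothing.
It also fails if it takes over 134 s, if anything falls off the work surface, if the arm or the gripper's body presses on something with over 40 N, if the wrist force passes 120 N, or if a joint passes its speed limit or range.

## Working session

There is one attempt and no reset: what is moved stays moved. The work goes in short steps, Python scripts to look and compute and a shell command to move; the robot and the scene stay as the last step left them, time stands still between calls to the robot, and variables do not carry over. Pictures are saved under pics/ and viewed, at most 14 in all, crops included, and the job is handed in when it is done.

```bash
ls; mkdir -p pics; cat > h.py <<'E'
import numpy as np, cv2
from bench import ctrl
from scipy.spatial.transform import Rotation as R
def cap(n):
    d=ctrl.get_image(n); f=200/np.tan(np.radians(d['fov_y'])/2)
    d['f']=f; d['Rm']=R.from_rotvec(d['rvec']).as_matrix(); d['C']=-d['Rm'].T@np.array(d['tvec']); return d
def ray(d,u,v,z):
    r=d['Rm'].T@np.array([(u-d['cx'])/d['f'],(v-d['cy'])/d['f'],1]); return d['C']+r*(z-d['C'][2])/r[2]
def cloud(d):
    v,u=np.mgrid[:400,:640]; D=d['depth']
    P=np.stack([(u-d['cx'])/d['f']*D,(v-d['cy'])/d['f']*D,D],-1)-np.array(d['tvec'])
    return P@d['Rm']
def save(d,n): cv2.imwrite('pics/'+n,d['image'][:,:,::-1])
E
python3 - <<'E'
from h import *
s=ctrl.get_state(); print(s)
for n in('top','scene'):
    d=cap(n); save(d,n+'1.png'); print(n,d['C'],d['f'],d['cx'],d['cy'],d['Rm'].round(2).tolist())
E
```

```text
pics
{'time': 0.0, 'joint_positions': array([-1.23291547,  0.32181716, -0.0700699 ,  1.45167576,  0.02262252,
        1.37079479, -0.05688443]), 'qd': array([-1.16265932e-06, -4.58636798e-04,  3.81618754e-04, -4.73340525e-05,
        1.88280384e-03,  7.72146649e-04, -5.87202408e-04]), 'joint_torque': array([-1.22933570e-04, -4.91300440e+01, -4.03965265e-01, -3.12520838e+01,
       -6.39312551e-02,  4.39739751e-02,  2.06351515e-04]), 'position': array([0.20668748, 0.61567927, 0.22146482]), 'tool_rot': array([-5.06288634e-01, -3.10034115e+00,  2.98373277e-03]), 'ft_force': array([-0.36143627, -0.44358694,  0.89073026]), 'torque': array([-0.02702278, -0.01714044, -0.01357595]), 'grip_force': 0.0, 'grip_width': 1.0027290968809766}
top [ 0.26457524 -0.05740401  1.19822636] 479.03303152622027 316.5699738986739 210.6689033534515 [[0.11, -0.99, -0.0], [-0.97, -0.1, -0.21], [0.21, 0.02, -0.98]]
scene [1.32425436 0.28210259 0.73007901] 366.52148339786766 316.48642183326984 191.92564203165557 [[-0.32, 0.95, -0.02], [0.56, 0.17, -0.81], [-0.76, -0.28, -0.59]]
```

View pics/top1.png

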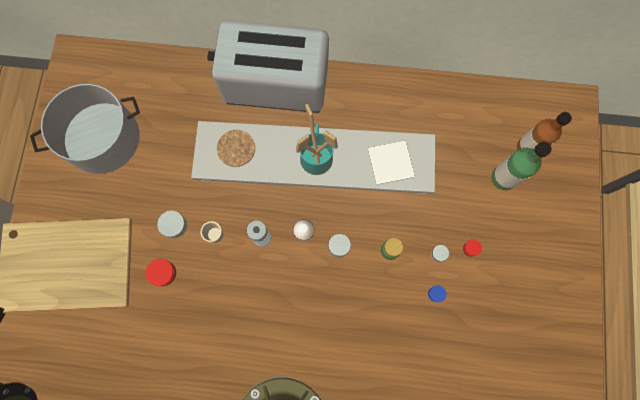

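View pics/scene1.png

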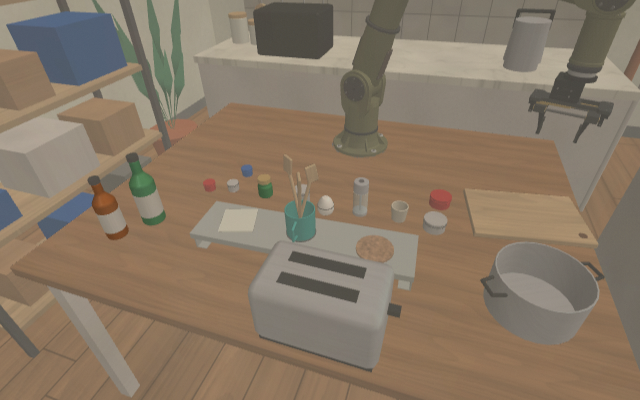

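The top view shows the wide tin at (171,224), grinder (257,230), medium tin (340,245) and small tin (441,253). The cork is at (236,148) and the tile at (391,162), with the mug between them at (316,150). The scene view confirms this layout. Next I'll measure the positions.

```bash
cat > meas.py <<'E'
from h import *
d=cap('top'); P=cloud(d)
T=dict(wide=(171,224,.036,.033),cup=(211,232,.05,.026),grinder=(257,230,.12,.023),timer=(304,230,.056,.0265),medium=(340,245,.048,.027),jar=(393,248,.07,.024),small=(441,253,.03,.02),cork=(236,148,.066,.048),tile=(391,162,.066,.048),mug=(316,155,.14,.04))
for n,(u,v,h,r) in T.items():
    c=ray(d,u,v,h); w=30 if n in('cork','tile') else 20
    p=P[v-w:v+w,u-w:u+w].reshape(-1,3)
    q=p[(abs(p[:,2]-h)<(.003 if h==.066 else .008))&(np.hypot(*(p[:,:2]-c[:2]).T)<1.5*r)]
    if len(q)<5: print(n,c.round(4),len(q));continue
    (cx,cy),rr=cv2.minEnclosingCircle(q[:,:2].astype(np.float32)); rect=cv2.minAreaRect(q[:,:2].astype(np.float32))
    print(n,'ray',c.round(3),'n',len(q),'circ',round(cx,4),round(cy,4),'r',round(rr,4),'z',np.median(q[:,2]).round(4),'mean',q[:,:2].mean(0).round(4),'rect',np.round(rect[1],3),round(rect[2]))
E
python3 meas.py; python3 - <<'E'
from h import *
s=ctrl.get_state(); print(R.from_rotvec(s['tool_rot']).as_matrix().round(3))
d=cap('top');hsv=cv2.cvtColor(d['image'],cv2.COLOR_RGB2HSV)
m=cv2.inRange(hsv,(15,0,215),(45,60,255))
n,l,st,c=cv2.connectedComponentsWithStats(m)
for i in range(1,n):
  if st[i,4]>300: 
    u,v=c[i];print(st[i],c[i],ray(d,u,v,.066)); cc=cv2.findContours((l==i).astype(np.uint8),0,1)[0][0]; b=cv2.boxPoints(cv2.minAreaRect(cc)); print([ray(d,*x,.066)[:2].round(3) for x in b])
E
```

```text
wide ray [0.445 0.325 0.036] n 566 circ 0.446 0.3265 r 0.0337 z 0.0361 mean [0.4461 0.3259] rect [0.064 0.066] 4
cup ray [0.433 0.22  0.05 ] n 130 circ 0.4355 0.2216 r 0.0259 z 0.0492 mean [0.4362 0.2226] rect [0.05  0.049] 52
grinder ray [0.438 0.099 0.12 ] n 303 circ 0.4398 0.1022 r 0.0232 z 0.1185 mean [0.4394 0.1018] rect [0.044 0.044] 26
timer ray [ 0.461 -0.004  0.056] n 149 circ 0.4676 -0.0018 r 0.0189 z 0.053 mean [ 0.4667 -0.002 ] rect [0.032 0.035] 14
medium ray [ 0.435 -0.095  0.048] n 395 circ 0.4364 -0.0925 r 0.0275 z 0.048 mean [ 0.4356 -0.0924] rect [0.053 0.052] 69
jar ray [ 0.437 -0.22   0.07 ] n 261 circ 0.4413 -0.2205 r 0.0218 z 0.0703 mean [ 0.441  -0.2202] rect [0.041 0.041] 3
small ray [ 0.444 -0.343  0.03 ] n 221 circ 0.4442 -0.3413 r 0.0204 z 0.0301 mean [ 0.4444 -0.3406] rect [0.037 0.04 ] 5
cork ray [0.647 0.186 0.066] n 1034 circ 0.6469 0.1868 r 0.0717 z 0.0657 mean [0.6477 0.1878] rect [0.135 0.14 ] 14
tile ray [ 0.651 -0.2    0.066] n 1357 circ 0.6508 -0.1999 r 0.0718 z 0.0659 mean [ 0.651 -0.2  ] rect [0.141 0.135] 22
mug ray [ 0.625 -0.017  0.14 ] n 126 circ 0.6391 -0.0152 r 0.0394 z 0.1394 mean [ 0.623  -0.0182] rect [0.069 0.077] 70
[[-0.948  0.318 -0.   ]
 [ 0.318  0.948 -0.001]
 [-0.    -0.001 -1.   ]]
[ 368  141   46   43 1426] [390.6058906  161.91584853] [ 0.651146   -0.19904057  0.066     ]
[array([ 0.683, -0.14 ]), array([ 0.713, -0.234]), array([ 0.621, -0.258]), array([ 0.591, -0.165])]
```

```bash
cat > go.py <<'E'
# usage: go.py x y z [yawdeg of tool y in world]: print the shift in tool axes from present pose
import sys; from h import *
s=ctrl.get_state(); M=R.from_rotvec(s['tool_rot']).as_matrix()
a=list(map(float,sys.argv[1:])); t=np.array(a[:3]); yw=np.radians(a[3]) if len(a)>3 else 0
y=np.array([np.cos(yw),np.sin(yw),0]); z=np.array([0,0,-1.]); G=np.stack([np.cross(y,z),y,z],1)
print('shift mm',(M.T@(t-s['position'])*1000).round(1),'turn',np.degrees(R.from_matrix(M.T@G).as_rotvec()).round(2),'| pos',s['position'].round(4),'t',s['time'].__round__(1),'F',s['ft_force'].round(1),'gw',round(s['grip_width']*87,1),'gf',s['grip_force'])
E
python3 go.py .446 .3265 .20; python3 - <<'E'
from h import *
d=cap('top');P=cloud(d)
q=P[20:115,205:335].reshape(-1,3);q=q[q[:,2]>.03];print('toaster',q.min(0),q.max(0))
q=P[105:175,290:340].reshape(-1,3);q=q[q[:,2]>.09];print('mug',q.min(0),q.max(0))
E
```

```text
shift mm [-318.9 -198.2   22.1] turn [-5.000e-02  4.000e-02  7.145e+01] | pos [0.2067 0.6159 0.2219] t 0.2 F [-1.  0. -1.] gw 87.1 gf 0.0
toaster [ 0.26457524 -0.05740401  0.03028285] [0.93721757 0.27834409 1.19822636]
mug [ 0.26457524 -0.06255205  0.09000979] [0.70859747 0.02408757 1.19822636]
```

```bash
python3 -m jog '[[[-319,-198,20,0,0,71.5,87],[-319,-198,20,0,0,71.5,87],[-319,-198,20,0,0,71.5,87],[-319,-198,20,0,0,71.5,87],[-319,-198,20,0,0,71.5,87],[-319,-198,20,0,0,71.5,87],[-319,-198,20,0,0,71.5,87],[-319,-198,20,0,0,71.5,87],[-319,-198,20,0,0,71.5,87],[-319,-198,20,0,0,71.5,87]]]'; python3 go.py .446 .3265 .06; python3 - <<'E'
from h import *
d=cap('wrist');save(d,'w1.png');print(d['C'],d['f'])
d=cap('top');P=cloud(d)
q=P[20:115,205:335].reshape(-1,3);D=d['depth'][20:115,205:335].ravel();q=q[(q[:,2]>.1)&(D>0)];print('toaster',q.min(0),q.max(0),np.percentile(q[:,0],1))
E
```

```text
time: 1.25
position: [0.4469, 0.3261, 0.2026]
tool_rot: [-2.225, -2.218, -0.0]
ft_force: [-0.7, -0.2, -0.4]
grip_width: 1.002
grip_force: 0.0
shift mm [  0.4  -0.9 142.6] turn [-0.   -0.01 -0.18] | pos [0.4469 0.3261 0.2026] t 1.2 F [-0.7 -0.2 -0.4] gw 87.2 gf 0.0
[0.44750378 0.39986174 0.36594091] 299.7633548201863
toaster [ 0.66714931 -0.01606943  0.10002319] [0.93820815 0.27873277 0.27475946] 0.7794730966093052
```

View pics/w1.png

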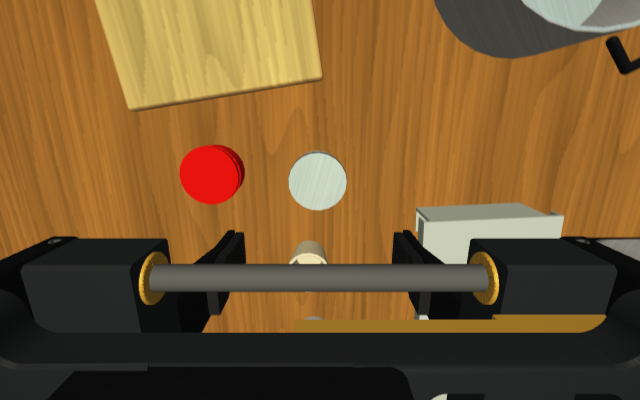

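Wrist view: the wide tin is at (318,182), the red look-alike is clear of it at (210,175), and the fingers straddle it. Fitting the tin's circle from here.

```bash
cat > wm.py <<'E'
# wm.py h r x y [cam]: find circular top at height h near x,y from camera depth; compare
import sys; from h import *
h,r,x,y=map(float,sys.argv[1:5]); cams=sys.argv[5:] or ['wrist','top']
for n in cams:
    d=cap(n);P=cloud(d).reshape(-1,3);ok=d['depth'].ravel()>0
    q=P[ok&(abs(P[:,2]-h)<.006)&(np.hypot(P[:,0]-x,P[:,1]-y)<r*1.35)]
    if len(q)<8: print(n,'none',len(q));continue
    (a,b),rr=cv2.minEnclosingCircle(q[:,:2].astype(np.float32))
    print(n,len(q),'circ',round(a,4),round(b,4),'r',round(rr,4),'mean',q[:,:2].mean(0).round(4),'z',np.median(q[:,2]).round(4))
E
python3 wm.py .036 .033 .446 .3265; python3 - <<'E'
from h import *
d=cap('wrist');g=cv2.cvtColor(d['image'],cv2.COLOR_RGB2HSV);m=((g[...,1]<60)&(g[...,2]>120)).astype(np.uint8)
n,l,st,c=cv2.connectedComponentsWithStats(m);i=l[182,318];print(st[i],ray(d,*c[i],.036))
E
```

```text
wrist 2655 circ 0.4462 0.3274 r 0.0332 mean [0.4461 0.3284] z 0.0372
top 562 circ 0.447 0.3268 r 0.0339 mean [0.4461 0.3258] z 0.036
[ 290  154   58   58 2623] [0.44606683 0.32852507 0.036     ]
```

```bash
python3 -m jog '[[[1.4,-0.7,50,0,0,0,87],[1.4,-0.7,100,0,0,0,87],[1.4,-0.7,145,0,0,0,87],[1.4,-0.7,175,0,0,0,87],[1.4,-0.7,190,0,0,0,87],[1.4,-0.7,197,0,0,0,87],[1.4,-0.7,197,0,0,0,87]]]'; python3 -m jog '[[[0,0,0,0,0,0,60],[0,0,0,0,0,0,60],[0,0,0,0,0,0,60],[0,0,0,0,0,0,60],[0,0,0,0,0,0,60],[0,0,0,0,0,0,60],[0,0,0,0,0,0,60],[0,0,0,0,0,0,60],[0,0,0,0,0,0,60],[0,0,0,0,0,0,60]]]' 20;python3 go.py .647 .187 .20
```

```text
time: 2.2
position: [0.4457, 0.3289, 0.0058]
tool_rot: [2.222, 2.221, 0.0]
ft_force: [0.1, 0.0, 0.8]
grip_width: 0.997
grip_force: 0.0
time: 3.2
position: [0.4461, 0.3289, 0.0066]
tool_rot: [-2.222, -2.22, -0.002]
ft_force: [-0.4, -0.4, 6.1]
grip_width: 0.755
grip_force: 20.0
shift mm [-141.5  201.2 -193.4] turn [ 0.05 -0.06 -0.05] | pos [0.4461 0.3289 0.0066] t 3.2 F [-0.4 -0.4  6.1] gw 65.7 gf 20.000033592805266
```

```bash
python3 -m jog '[[[0,0,-40,0,0,0,60],[0,0,-80,0,0,0,60],[0,0,-120,0,0,0,60],[0,0,-160,0,0,0,60],[0,0,-160,0,0,0,60],[0,0,-160,0,0,0,60]]]'; cat > cork.py <<'E'
from h import *
import sys
for n in sys.argv[1:]:
    d=cap(n);g=cv2.cvtColor(d['image'],cv2.COLOR_RGB2HSV);P=cloud(d)
    m=((g[...,1]>60)&(abs(P[...,2]-.066)<.008)&(np.hypot(P[...,0]-.647,P[...,1]-.187)<.07)).astype(np.uint8)
    m=cv2.morphologyEx(m,cv2.MORPH_OPEN,np.ones((3,3)))
    c=max(cv2.findContours(m,0,1)[0],key=cv2.contourArea)
    w=np.array([ray(d,*p[0],.066)[:2] for p in c],np.float32)
    (a,b),r=cv2.minEnclosingCircle(w);e=cv2.fitEllipse(w);print(n,a,b,r,'ell',e)
E
python3 cork.py top; python3 go.py .647 .187 .16
```

```text
time: 3.8
position: [0.4458, 0.3286, 0.1661]
tool_rot: [-2.222, -2.22, -0.002]
ft_force: [-0.1, -0.7, -2.0]
grip_width: 0.757
grip_force: 20.0
top 0.6482403874397278 0.1877882033586502 0.04859583452343941 ell ((0.6475872993469238, 0.18791311979293823), (0.09264833480119705, 0.09474367648363113), 151.1710205078125)
shift mm [-140.8  202.2    4.5] turn [-0.07  0.05 -0.05] | pos [0.4449 0.328  0.1646] t 3.9 F [-1.  0. -1.] gw 65.6 gf 19.999930285848677
```

```bash
python3 -m jog '[[[-203,155,0,0,0,0,60],[-203,155,0,0,0,0,60],[-203,155,0,0,0,0,60],[-203,155,0,0,0,0,60],[-203,155,0,0,0,0,60],[-203,155,0,0,0,0,60],[-203,155,0,0,0,0,60],[-203,155,0,0,0,0,60]]]'; python3 cork.py wrist top; python3 - <<'E'
from h import *
d=cap('wrist');save(d,'w2.png')
E
python3 go.py .648 .188 .12
```

```text
time: 4.65
position: [0.5988, 0.1267, 0.1637]
tool_rot: [-2.219, -2.22, 0.004]
ft_force: [0.1, 0.1, -0.7]
grip_width: 0.754
grip_force: 20.0
wrist 0.6482446193695068 0.1885853260755539 0.04837488383054733 ell ((0.6481985449790955, 0.1885736733675003), (0.09556888043880463, 0.0958496555685997), 10.702048301696777)
shift mm [60.3 49.  44.9] turn [-0.08 -0.04  0.14] | pos [0.5992 0.1276 0.165 ] t 4.8 F [ 0.3 -0.1 -0.2] gw 65.3 gf 20.000058780424297Traceback (most recent call last):
  File "cork.py", line 7, in <module>
    c=max(cv2.findContours(m,0,1)[0],key=cv2.contourArea)
ValueError: max() iterable argument is empty
```

View pics/w2.png

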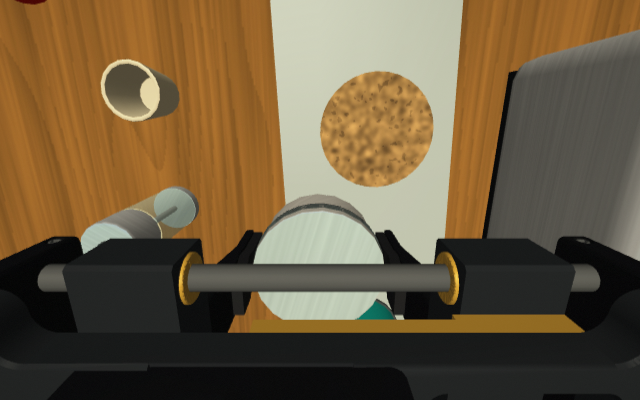

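Wrist view: cork at (377,129), and the wide tin is held cleanly at (318,265). Moving it over the cork.

```bash
python3 -m jog '[[[30,24,10,0,0,0,60],[61,49,20,0,0,0,60],[61,49,45,0,0,0,60],[61,49,65,0,0,0,60],[61,49,80,0,0,0,60],[61,49,85,0,0,0,60],[61,49,88,0,0,0,60],[61,49,88,0,0,0,60],[61,49,88,0,0,0,60]]]'; python3 go.py .648 .1888 .0725;python3 go.py .648 .1888 .0725
```

```text
time: 5.7
position: [0.6502, 0.1864, 0.0789]
tool_rot: [2.222, 2.22, 0.003]
ft_force: [0.1, 0.2, -1.0]
grip_width: 0.753
grip_force: 20.0
shift mm [ 2.4 -2.2  6.4] turn [ 0.11 -0.05 -0.06] | pos [0.6502 0.1864 0.0789] t 5.7 F [ 0.1  0.2 -1. ] gw 65.5 gf 19.99983304180205
shift mm [ 2.4 -2.2  6.4] turn [ 0.11 -0.05 -0.06] | pos [0.6502 0.1864 0.0789] t 5.7 F [ 0.1  0.2 -1. ] gw 65.5 gf 19.99983304180205
```

```bash
cat > avg.py <<'E'
from h import *
p=[]
for i in range(5): ctrl.get_image('top'); p.append(ctrl.get_state()['position'])
print(np.mean(p,0).round(4),np.std(p,0).round(4))
E
python3 avg.py
```

```text
[0.65   0.1863 0.0785] [0.0002 0.     0.0003]
```

```bash
python3 -m jog '[[[2.4,-2,0,0,0,0,60],[2.4,-2,3,0,0,0,60],[2.4,-2,5,0,0,0,60],[2.4,-2,5.5,0,0,0,60],[2.4,-2,5.5,0,0,0,60],[2.4,-2,5.5,0,0,0,60]]]'; python3 avg.py; python3 go.py .648 .1888 .0725
```

```text
time: 6.55
position: [0.6472, 0.189, 0.0726]
tool_rot: [-2.222, -2.22, -0.0]
ft_force: [-3.8, 0.1, 5.4]
grip_width: 0.753
grip_force: 20.0
[0.6472 0.189  0.0726] [0. 0. 0.]
shift mm [-0.2  0.8  0.1] turn [-0.02 -0.03 -0.03] | pos [0.6472 0.189  0.0726] t 6.8 F [-3.2 -0.8  5. ] gw 65.2 gf 19.999628090299666
```

```bash
python3 -m jog '[[[0,0,0,0,0,0,70],[0,0,0,0,0,0,80],[0,0,0,0,0,0,87],[0,0,0,0,0,0,87],[0,0,0,0,0,0,87],[0,0,0,0,0,0,87]]]'; python3 -m jog '[[[0,0,-20,0,0,0,87],[0,0,-60,0,0,0,87],[0,0,-100,0,0,0,87],[-80,0,-110,0,0,0,87],[-80,0,-110,0,0,0,87],[-80,0,-110,0,0,0,87],[-80,0,-110,0,0,0,87],[-80,0,-110,0,0,0,87]]]'; python3 wm.py .102 .033 .648 .1886; python3 cork.py wrist; python3 go.py .436 -.0925 .18
```

```text
time: 7.4
position: [0.6475, 0.1886, 0.072]
tool_rot: [2.222, 2.22, 0.0]
ft_force: [-0.0, 0.1, -0.5]
grip_width: 0.999
grip_force: 0.0
time: 8.2
position: [0.6471, 0.1104, 0.1817]
tool_rot: [-2.22, -2.222, -0.0]
ft_force: [0.2, 1.2, 0.0]
grip_width: 1.0
grip_force: 0.0
wrist 5832 circ 0.6477 0.1872 r 0.0336 mean [0.6476 0.1881] z 0.1032
top none 0
wrist 0.64799964427948 0.18829770386219025 0.04835125431418419 ell ((0.6479456424713135, 0.18831443786621094), (0.09539651870727539, 0.09572353959083557), 128.46530151367188)
shift mm [-202.6 -211.4    1.6] turn [-0.04 -0.02  0.09] | pos [0.6471 0.1105 0.1815] t 8.3 F [-0.1  0.2  0.5] gw 86.6 gf 0.0
```

```bash
python3 -m jog '[[[0,-45,0,0,0,0,87],[0,-95,0,0,0,0,87],[-5,-145,0,0,0,0,87],[-50,-180,0,0,0,0,87],[-95,-205,0,0,0,0,87],[-145,-211,0,0,0,0,87],[-190,-211,0,0,0,0,87],[-203,-211,0,0,0,0,87],[-203,-211,0,0,0,0,87],[-203,-211,0,0,0,0,87]]]'; python3 avg.py; python3 wm.py .048 .027 .436 -.0925; python3 go.py .436 -.0925 .015
```

```text
time: 9.35
position: [0.4364, -0.093, 0.1821]
tool_rot: [-2.221, -2.221, -0.001]
ft_force: [0.5, -0.2, -0.2]
grip_width: 0.998
grip_force: 0.0
[ 0.4364 -0.0925  0.1819] [0.     0.0002 0.    ]
wrist 2170 circ 0.4357 -0.0928 r 0.0275 mean [ 0.4356 -0.0915] z 0.0492
top none 0
shift mm [  0.9  -0.3 167. ] turn [-0.01  0.01  0.04] | pos [ 0.4363 -0.0934  0.182 ] t 9.7 F [-0.4 -0.   0.1] gw 87.0 gf 0.0
```

```bash
python3 -m jog '[[[0.9,-0.7,45,0,0,0,87],[0.9,-0.7,90,0,0,0,87],[0.9,-0.7,130,0,0,0,87],[0.9,-0.7,155,0,0,0,87],[0.9,-0.7,167,0,0,0,87],[0.9,-0.7,167,0,0,0,87],[0.9,-0.7,167,0,0,0,87]]]'; python3 -m jog '[[[0,0,0,0,0,0,45],[0,0,0,0,0,0,45],[0,0,0,0,0,0,45],[0,0,0,0,0,0,45],[0,0,0,0,0,0,45],[0,0,0,0,0,0,45],[0,0,0,0,0,0,45],[0,0,0,0,0,0,45],[0,0,0,0,0,0,45],[0,0,0,0,0,0,45]]]' 20;python3 avg.py
```

```text
time: 10.4
position: [0.4365, -0.0933, 0.016]
tool_rot: [2.221, 2.22, 0.001]
ft_force: [-0.3, -0.3, -0.9]
grip_width: 0.999
grip_force: 0.0
time: 11.4
position: [0.4356, -0.0932, 0.0152]
tool_rot: [-2.222, -2.22, -0.0]
ft_force: [-1.3, 0.6, 4.8]
grip_width: 0.615
grip_force: 20.0
[ 0.4356 -0.0932  0.0152] [0. 0. 0.]
```

```bash
python3 -m jog '[[[0,0,-40,0,0,0,45],[0,0,-80,0,0,0,45],[0,0,-120,0,0,0,45],[0,0,-160,0,0,0,45],[0,0,-180,0,0,0,45],[0,0,-180,0,0,0,45],[0,0,-180,0,0,0,45]]]'; python3 -m jog '[[[45,0,0,0,0,0,45],[90,0,0,0,0,0,45],[135,0,0,0,0,0,45],[180,20,0,0,0,0,45],[210,60,0,0,0,0,45],[210,105,0,0,0,0,45],[210,150,0,0,0,0,45],[210,190,0,0,0,0,45],[210,212,0,0,0,0,45],[210,212,0,0,0,0,45]]]';  python3 avg.py; python3 wm.py .102 .033 .6478 .1882 wrist; python3 -c "
from h import *
d=cap('wrist');save(d,'w3.png')"; python3 go.py .6478 .1875 .135
```

```text
time: 12.35
position: [0.435, -0.0932, 0.194]
tool_rot: [-2.222, -2.22, 0.001]
ft_force: [-0.2, -0.5, -1.5]
grip_width: 0.617
grip_force: 20.0
time: 13.35
position: [0.6487, 0.1153, 0.1905]
tool_rot: [-2.224, -2.219, 0.009]
ft_force: [-1.2, 0.6, -1.0]
grip_width: 0.618
grip_force: 20.0
[0.6465 0.1161 0.1926] [0.0004 0.0004 0.0011]
wrist 5182 circ 0.6476 0.1871 r 0.0335 mean [0.6476 0.188 ] z 0.1032
shift mm [70.7  0.9 60.2] turn [-0.02 -0.04 -0.03] | pos [0.6469 0.1168 0.1951] t 13.7 F [-0.   0.2 -0.8] gw 53.7 gf 19.999923454597592
```

View pics/w3.png

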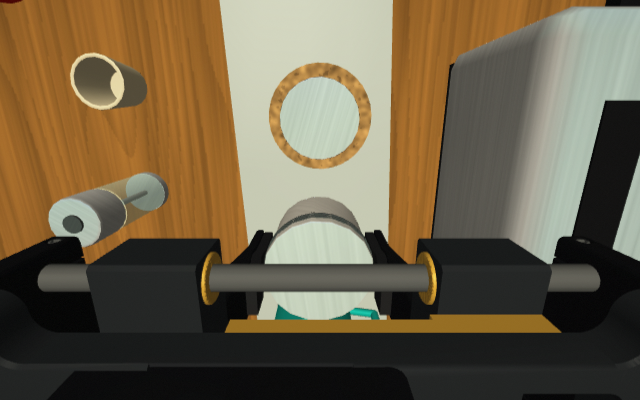

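The wrist view shows the wide tin centred in the cork at (320,117) and the medium tin held upright. Lowering the medium tin onto it.

```bash
python3 -m jog '[[[35,0,10,0,0,0,45],[70.5,0.9,20,0,0,0,45],[70.5,0.9,45,0,0,0,45],[70.5,0.9,60,0,0,0,45],[70.5,0.9,66,0,0,0,45],[70.5,0.9,68,0,0,0,45],[70.5,0.9,68,0,0,0,45],[70.5,0.9,68,0,0,0,45]]]';  python3 avg.py;  python3 go.py .6476 .1872 .117
```

```text
time: 14.5
position: [0.6495, 0.1864, 0.1284]
tool_rot: [2.223, 2.218, 0.003]
ft_force: [0.3, 0.1, -0.3]
grip_width: 0.613
grip_force: 20.0
[0.6492 0.1869 0.128 ] [0.0002 0.0002 0.0003]
shift mm [ 0.1 -1.3 10.6] turn [ 0.05 -0.02 -0.06] | pos [0.6489 0.1871 0.1276] t 14.8 F [ 0.1  0.1 -1.5] gw 53.5 gf 20.00001766718924
```

```bash
python3 -m jog '[[[0.2,-1.5,4,0,0,0,45],[0.2,-1.5,8,0,0,0,45],[0.2,-1.5,9.5,0,0,0,45],[0.2,-1.5,10.3,0,0,0,45],[0.2,-1.5,10.3,0,0,0,45],[0.2,-1.5,10.3,0,0,0,45],[0.2,-1.5,10.3,0,0,0,45]]]';  python3 avg.py;  python3 go.py .6476 .1872 .117
```

```text
time: 15.45
position: [0.6467, 0.1874, 0.1173]
tool_rot: [-2.222, -2.22, 0.0]
ft_force: [-4.8, -0.8, 5.5]
grip_width: 0.613
grip_force: 20.0
[0.6467 0.1873 0.1174] [0. 0. 0.]
shift mm [-0.1  0.9  0.4] turn [-0.04 -0.02 -0.05] | pos [0.6467 0.1873 0.1174] t 15.7 F [-5.1  0.   5.8] gw 53.6 gf 20.000072862021625
```

```bash
python3 -m jog '[[[0,0.7,-0.3,0,0,0,45],[0,0.7,-0.3,0,0,0,58],[0,0.7,-0.3,0,0,0,70],[0,0.7,-0.3,0,0,0,87],[0,0.7,-0.3,0,0,0,87],[0,0.7,-0.3,0,0,0,87],[0,0.7,-0.3,0,0,0,87]]]'; python3 -m jog '[[[0,0,-20,0,0,0,87],[0,0,-60,0,0,0,87],[0,0,-85,0,0,0,87],[-40,0,-90,0,0,0,87],[-80,0,-90,0,0,0,87],[-80,0,-90,0,0,0,87],[-80,0,-90,0,0,0,87],[-80,0,-90,0,0,0,87]]]'; python3 wm.py .15 .027 .648 .1886 wrist; python3 wm.py .102 .033 .648 .188 wrist; python3 go.py .444 -.341 .20
```

```text
time: 16.4
position: [0.6479, 0.1872, 0.117]
tool_rot: [2.222, 2.22, 0.0]
ft_force: [-0.1, 0.5, -0.7]
grip_width: 0.976
grip_force: 0.0
time: 17.2
position: [0.6476, 0.1087, 0.2069]
tool_rot: [-2.22, -2.221, -0.001]
ft_force: [0.1, 1.3, -1.0]
grip_width: 0.997
grip_force: 0.0
wrist 4779 circ 0.6482 0.1878 r 0.0275 mean [0.6482 0.1883] z 0.1513
wrist 162 circ 0.6452 0.1825 r 0.0328 mean [0.638  0.1647] z 0.1032
shift mm [-449.8 -204.2    6.5] turn [-0.03 -0.03  0.09] | pos [0.6475 0.1091 0.2067] t 17.3 F [ 1.   0.4 -0.4] gw 86.7 gf 0.0
```

```bash
python3 -m jog '[[[0,-45,0,0,0,0,87],[0,-95,0,0,0,0,87],[-5,-145,0,0,0,0,87],[-40,-180,0,0,0,0,87],[-85,-200,0,0,0,0,87],[-135,-204,0,0,0,0,87],[-180,-204,0,0,0,0,87],[-225,-204,0,0,0,0,87],[-270,-204,0,0,0,0,87],[-315,-204,0,0,0,0,87]]]';python3 -m jog '[[[-45,0,0,0,0,0,87],[-90,0,0,0,0,0,87],[-135,0,20,0,0,0,87],[-135,0,40,0,0,0,87],[-135,0,40,0,0,0,87],[-135,0,40,0,0,0,87]]]'; python3 avg.py; python3 wm.py .03 .02 .444 -.341; python3 go.py .444 -.341 .006;python3 -c "
from h import *
d=cap('wrist');save(d,'w4.png')"
```

```text
time: 18.3
position: [0.4438, -0.2084, 0.2075]
tool_rot: [2.219, 2.222, 0.002]
ft_force: [0.1, 0.1, -0.9]
grip_width: 1.003
grip_force: 0.0
time: 18.9
position: [0.4441, -0.3413, 0.167]
tool_rot: [-2.22, -2.222, -0.0]
ft_force: [0.0, 0.1, 0.4]
grip_width: 1.002
grip_force: 0.0
[ 0.4447 -0.3415  0.1681] [0.0001 0.0002 0.0002]
wrist 1181 circ 0.4444 -0.3417 r 0.0205 mean [ 0.4444 -0.3408] z 0.0311
top 24 circ 0.4547 -0.3306 r 0.0128 mean [ 0.4553 -0.3285] z 0.0295
shift mm [  1.   -0.4 161.9] turn [ 0.11 -0.02  0.02] | pos [ 0.4441 -0.3421  0.1679] t 19.2 F [-0.3  0.2  0. ] gw 86.9 gf 0.0
```

View pics/w4.png

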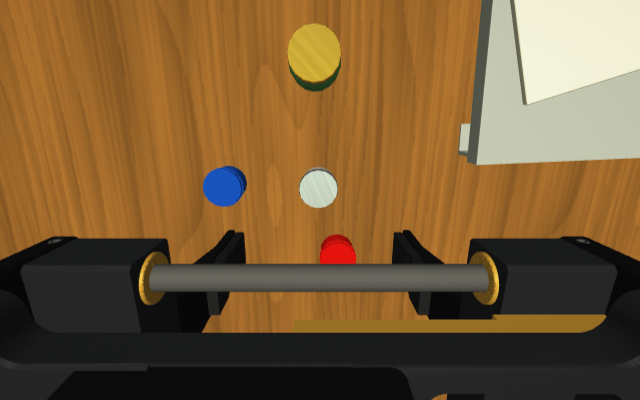

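Wrist view: the small tin is at (318,188), with blue at (224,187), red at (338,250) and the jar at (314,55). All are clear of the finger paths. Picking it up.

```bash
python3 -m jog '[[[0.9,0,45,0,0,0,70],[0.9,0,90,0,0,0,70],[0.9,0,130,0,0,0,70],[0.9,0,155,0,0,0,70],[0.9,0,163,0,0,0,70],[0.9,0,163,0,0,0,70],[0.9,0,163,0,0,0,70]]]'; python3 -m jog '[[[0,0,0,0,0,0,32],[0,0,0,0,0,0,32],[0,0,0,0,0,0,32],[0,0,0,0,0,0,32],[0,0,0,0,0,0,32],[0,0,0,0,0,0,32],[0,0,0,0,0,0,32],[0,0,0,0,0,0,32],[0,0,0,0,0,0,32],[0,0,0,0,0,0,32]]]' 15;python3 avg.py
```

```text
time: 20.0
position: [0.4444, -0.3425, 0.0055]
tool_rot: [2.221, 2.219, 0.001]
ft_force: [0.6, -0.7, -0.2]
grip_width: 0.805
grip_force: 0.0
time: 21.0
position: [0.4436, -0.3417, 0.0043]
tool_rot: [2.222, 2.22, 0.001]
ft_force: [-0.7, 1.3, 4.9]
grip_width: 0.453
grip_force: 15.0
[ 0.4436 -0.3417  0.0043] [0. 0. 0.]
```

```bash
python3 -m jog '[[[0,0,-45,0,0,0,32],[0,0,-90,0,0,0,32],[0,0,-135,0,0,0,32],[0,0,-180,0,0,0,32],[0,0,-220,0,0,0,32],[30,0,-225,0,0,0,32],[75,0,-225,0,0,0,32],[120,0,-225,0,0,0,32],[165,0,-225,0,0,0,32],[210,0,-225,0,0,0,32]]]'; python3 -m jog '[[[45,0,0,0,0,0,32],[90,0,0,0,0,0,32],[135,0,0,0,0,0,32],[180,0,0,0,0,0,32],[215,15,0,0,0,0,32],[238,55,0,0,0,0,32],[240,100,0,0,0,0,32],[240,145,0,0,0,0,32],[240,185,0,0,0,0,32],[240,204,0,0,0,0,32]]]';  python3 avg.py; python3 wm.py .15 .027 .6478 .1882 wrist; python3 go.py .6482 .1872 .164
```

```text
time: 22.25
position: [0.4431, -0.1299, 0.2288]
tool_rot: [2.222, 2.22, 0.002]
ft_force: [1.1, 0.1, -1.2]
grip_width: 0.46
grip_force: 15.0
time: 23.25
position: [0.6502, 0.1077, 0.2269]
tool_rot: [2.222, 2.219, -0.004]
ft_force: [0.6, 0.1, -1.1]
grip_width: 0.454
grip_force: 15.0
[0.6485 0.1075 0.2274] [0.0017 0.0002 0.0007]
wrist 3992 circ 0.6482 0.1876 r 0.0275 mean [0.6482 0.1883] z 0.1513
shift mm [79.1  1.5 64.9] turn [-0.06 -0.02 -0.05] | pos [0.6467 0.1081 0.2289] t 23.6 F [-0.5  0.2 -0.4] gw 39.9 gf 14.999976167455316
```

```bash
python3 -m jog '[[[40,0,10,0,0,0,32],[79,1,20,0,0,0,32],[79,1,45,0,0,0,32],[79,1,58,0,0,0,32],[79,1,64,0,0,0,32],[79,1,65,0,0,0,32],[79,1,65,0,0,0,32],[79,1,65,0,0,0,32]]]';  python3 avg.py;  python3 go.py .6482 .1872 .1545
```

```text
time: 24.35
position: [0.6496, 0.1864, 0.1654]
tool_rot: [2.223, 2.218, 0.003]
ft_force: [0.4, 0.3, -0.1]
grip_width: 0.458
grip_force: 15.0
[0.6493 0.1869 0.1649] [0.0002 0.0002 0.0003]
shift mm [ 0.1 -0.9 10. ] turn [ 0.04 -0.02 -0.05] | pos [0.6491 0.1871 0.1645] t 24.6 F [ 0.  -0.1  0.1] gw 39.6 gf 14.999894723296165
```

```bash
python3 -m jog '[[[0.2,-0.6,4,0,0,0,32],[0.2,-0.6,7,0,0,0,32],[0.2,-0.6,9,0,0,0,32],[0.2,-0.6,9.8,0,0,0,32],[0.2,-0.6,9.8,0,0,0,32],[0.2,-0.6,9.8,0,0,0,32],[0.2,-0.6,9.8,0,0,0,32]]]';  python3 avg.py;  python3 go.py .6482 .1872 .1545
```

```text
time: 25.3
position: [0.6482, 0.1874, 0.1543]
tool_rot: [-2.222, -2.22, -0.0]
ft_force: [-0.8, 0.5, 1.5]
grip_width: 0.452
grip_force: 15.0
[0.6482 0.1874 0.1543] [0. 0. 0.]
shift mm [-0.2 -0.  -0.2] turn [-0.   -0.01 -0.05] | pos [0.6482 0.1874 0.1543] t 25.6 F [-1.5 -0.6  0.4] gw 39.7 gf 14.99993696808815
```

```bash
python3 -m jog '[[[0,0,0.4,0,0,0,32],[0,0,0.4,0,0,0,32],[0,0,0.4,0,0,0,45],[0,0,0.4,0,0,0,60],[0,0,0.4,0,0,0,70],[0,0,0.4,0,0,0,70],[0,0,0.4,0,0,0,70]]]'; python3 -m jog '[[[0,0,-20,0,0,0,70],[0,0,-55,0,0,0,70],[0,0,-60,0,0,0,70],[-40,0,-60,0,0,0,70],[-80,0,-60,0,0,0,70],[-80,0,-60,0,0,0,70],[-80,0,-60,0,0,0,70],[-80,0,-60,0,0,0,70]]]'; python3 wm.py .18 .02 .648 .188 wrist; python3 wm.py .15 .027 .648 .188 wrist; python3 go.py .4396 .102 .215
```

```text
time: 26.25
position: [0.6483, 0.1873, 0.1537]
tool_rot: [2.222, 2.22, -0.0]
ft_force: [0.7, 0.3, 0.7]
grip_width: 0.767
grip_force: 0.0
time: 27.05
position: [0.648, 0.1088, 0.2135]
tool_rot: [-2.22, -2.221, -0.001]
ft_force: [-0.4, 1.4, -0.6]
grip_width: 0.809
grip_force: 0.0
wrist 3372 circ 0.6487 0.1869 r 0.0205 mean [0.6486 0.1874] z 0.1812
wrist 1160 circ 0.6483 0.1876 r 0.0274 mean [0.6469 0.1889] z 0.1512
shift mm [  -6.9 -208.4   -1.5] turn [-0.03 -0.03  0.09] | pos [0.648  0.1093 0.2134] t 27.1 F [-0.3  1.   0.3] gw 70.1 gf 0.0
```

```bash
python3 -m jog '[[[0,-45,0,0,0,0,75],[0,-95,0,0,0,0,75],[-7,-145,0,0,0,0,75],[-7,-190,0,0,0,0,75],[-7,-208,0,0,0,0,75],[-7,-208,0,0,0,0,75],[-7,-208,0,0,0,0,75],[-7,-208,0,0,0,0,75]]]'; python3 avg.py; python3 wm.py .12 .023 .44 .102 wrist; python3 go.py .4396 .102 .065; python3 -c "
from h import *
d=cap('wrist');save(d,'w5.png')"
```

```text
time: 27.95
position: [0.4413, 0.1008, 0.2141]
tool_rot: [2.222, 2.22, 0.001]
ft_force: [-0.5, -0.2, 0.0]
grip_width: 0.861
grip_force: 0.0
[0.441  0.1004 0.2137] [0.0002 0.0001 0.0001]
wrist 1913 circ 0.4398 0.1024 r 0.0229 mean [0.4395 0.1035] z 0.1192
shift mm [  1.7  -0.9 148.6] turn [-0.02  0.05 -0.08] | pos [0.4405 0.1004 0.2136] t 28.2 F [ 0.1 -0.1  0.1] gw 75.0 gf 0.0
```

View pics/w5.png

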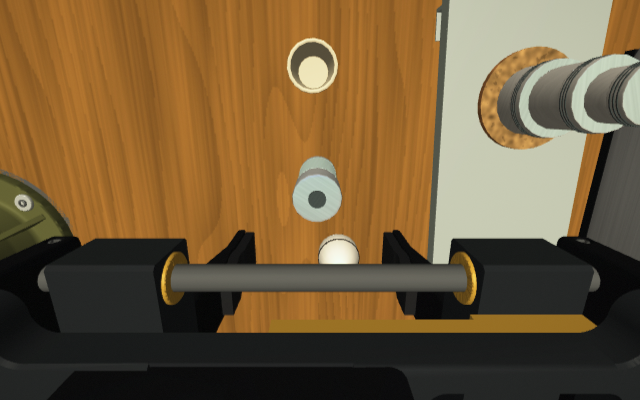

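The grinder cap is at (317,199), between the cup at (312,65) and the timer at (339,253), and the tower stands at upper right. Grasping the grinder.

```bash
python3 -m jog '[[[2.4,-0.8,45,0,0,0,75],[2.4,-0.8,90,0,0,0,75],[2.4,-0.8,125,0,0,0,75],[2.4,-0.8,142,0,0,0,75],[2.4,-0.8,149,0,0,0,75],[2.4,-0.8,149,0,0,0,75],[2.4,-0.8,149,0,0,0,75]]]'; python3 -m jog '[[[0,0,0,0,0,0,36],[0,0,0,0,0,0,36],[0,0,0,0,0,0,36],[0,0,0,0,0,0,36],[0,0,0,0,0,0,36],[0,0,0,0,0,0,36],[0,0,0,0,0,0,36],[0,0,0,0,0,0,36],[0,0,0,0,0,0,36],[0,0,0,0,0,0,36]]]' 25;python3 avg.py
```

```text
time: 29.0
position: [0.4404, 0.1032, 0.0659]
tool_rot: [2.222, 2.22, 0.003]
ft_force: [0.3, -0.5, -0.2]
grip_width: 0.861
grip_force: 0.0
time: 30.0
position: [0.4395, 0.103, 0.065]
tool_rot: [-2.222, -2.22, -0.0]
ft_force: [-1.1, 0.0, 3.1]
grip_width: 0.522
grip_force: 25.0
[0.4395 0.103  0.065 ] [0. 0. 0.]
```

```bash
python3 -m jog '[[[0,0,-40,0,0,0,36],[0,0,-80,0,0,0,36],[0,0,-120,0,0,0,36],[0,0,-150,0,0,0,36],[-20,0,-160,0,0,0,36],[-60,0,-160,0,0,0,36],[-105,0,-160,0,0,0,36],[-150,0,-160,0,0,0,36],[-195,0,-160,0,0,0,36],[-240,0,-160,0,0,0,36]]]'; python3 -m jog '[[[-45,0,0,0,0,0,36],[-90,0,0,0,0,0,36],[-128,20,0,0,0,0,36],[-135,60,0,0,0,0,36],[-135,105,0,0,0,0,36],[-135,145,0,0,0,0,36],[-135,170,0,0,0,0,36],[-135,170,0,0,0,0,36],[-135,170,0,0,0,0,36]]]';  python3 avg.py; python3 -c "
from h import *
d=cap('wrist');save(d,'w6.png');P=cloud(d);g=cv2.cvtColor(d['image'],cv2.COLOR_RGB2HSV)
m=(abs(P[...,2]-.066)<.01)&(g[...,2]>215)&(g[...,0]>15)&(g[...,0]<45)
m=cv2.morphologyEx(m.astype(np.uint8),cv2.MORPH_OPEN,np.ones((3,3)))
c=max(cv2.findContours(m,0,1)[0],key=cv2.contourArea);b=cv2.minAreaRect(np.array([ray(d,*p[0],.066)[:2] for p in c],np.float32));print(b)"; python3 go.py .651 -.1995 .17
```

```text
time: 31.25
position: [0.4374, -0.1397, 0.2233]
tool_rot: [-2.222, -2.219, 0.002]
ft_force: [0.8, 0.0, -2.1]
grip_width: 0.523
grip_force: 25.0
time: 32.15
position: [0.6074, -0.2733, 0.2229]
tool_rot: [-2.222, -2.217, 0.006]
ft_force: [0.4, -0.3, -2.2]
grip_width: 0.522
grip_force: 25.0
[ 0.6074 -0.2732  0.2246] [0.0004 0.0004 0.0006]
((0.6508743166923523, -0.19883330166339874), (0.09563420712947845, 0.09650249034166336), 17.72753143310547)
shift mm [72.9 42.5 55.4] turn [ 0.05 -0.05 -0.1 ] | pos [ 0.6083 -0.2724  0.2253] t 32.5 F [ 0.3 -0.5 -1.8] gw 45.5 gf 24.98506640084088
```

View pics/w6.png

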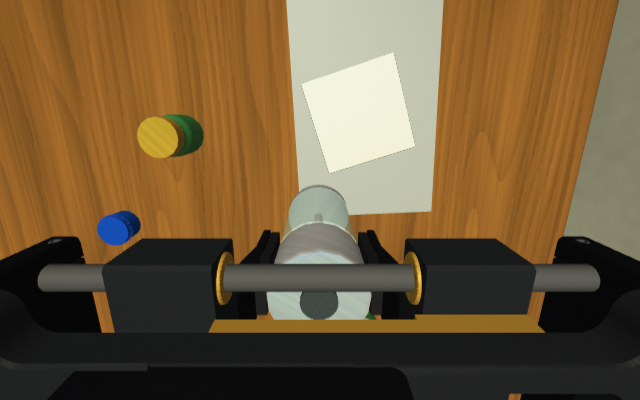

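The tile is fully visible at (358,113), measures 96 mm, and its centre is (0.651, -0.199). The grinder is held upright at (318,260).

```bash
python3 -m jog '[[[35,21,10,0,0,0,36],[73,42,30,0,0,0,36],[73,42,60,0,0,0,36],[73,42,75,0,0,0,36],[73,42,84,0,0,0,36],[73,42,84,0,0,0,36],[73,42,84,0,0,0,36],[73,42,84,0,0,0,36]]]';  python3 avg.py;  python3 go.py .6509 -.199 .131
```

```text
time: 33.25
position: [0.6515, -0.2006, 0.1426]
tool_rot: [2.222, 2.217, 0.002]
ft_force: [1.7, -0.4, -3.3]
grip_width: 0.527
grip_force: 25.0
[ 0.6514 -0.1998  0.1419] [0.0001 0.0003 0.0004]
shift mm [ 0.4 -0.4 10.4] turn [ 0.05 -0.   -0.06] | pos [ 0.6513 -0.1994  0.1414] t 33.5 F [ 0.2 -0.2 -2. ] gw 45.3 gf 24.985115078743547
```

```bash
python3 -m jog '[[[0.3,-0.4,4,0,0,0,36],[0.3,-0.4,7,0,0,0,36],[0.3,-0.4,9,0,0,0,36],[0.3,-0.4,10.2,0,0,0,36],[0.3,-0.4,10.2,0,0,0,36],[0.3,-0.4,10.2,0,0,0,36],[0.3,-0.4,10.2,0,0,0,36]]]';  python3 avg.py;  python3 go.py .6509 -.199 .131
```

```text
time: 34.2
position: [0.6505, -0.1988, 0.1312]
tool_rot: [-2.222, -2.22, -0.0]
ft_force: [-3.6, 1.7, 4.6]
grip_width: 0.527
grip_force: 25.0
[ 0.6505 -0.1989  0.1312] [0. 0. 0.]
shift mm [-0.1  0.4  0.2] turn [-0.01 -0.03 -0.05] | pos [ 0.6505 -0.1989  0.1312] t 34.5 F [-3.1  1.4  5.9] gw 45.7 gf 24.98828971758485
```

Contact made at the expected height. Releasing, rising straight up and withdrawing to check.

```bash
python3 -m jog '[[[0,0,0,0,0,0,40],[0,0,0,0,0,0,55],[0,0,0,0,0,0,70],[0,0,0,0,0,0,75],[0,0,0,0,0,0,75],[0,0,0,0,0,0,75]]]'; python3 -m jog '[[[0,0,-20,0,0,0,75],[0,0,-60,0,0,0,75],[0,0,-90,0,0,0,75],[-20,0,-100,0,0,0,75],[-60,-20,-100,0,0,0,75],[-75,-60,-100,0,0,0,75],[-75,-100,-100,0,0,0,75],[-75,-100,-100,0,0,0,75],[-75,-100,-100,0,0,0,75]]]'; python3 wm.py .186 .023 .651 -.199; python3 -c "
from h import *
d=cap('top');save(d,'top2.png')
d=cap('scene');save(d,'scene2.png')"
```

```text
time: 35.05
position: [0.6508, -0.199, 0.1305]
tool_rot: [2.222, 2.22, -0.0]
ft_force: [0.6, -0.0, -0.2]
grip_width: 0.839
grip_force: 0.0
time: 35.95
position: [0.5504, -0.2737, 0.231]
tool_rot: [2.223, 2.219, 0.004]
ft_force: [1.2, -0.4, 1.0]
grip_width: 0.862
grip_force: 0.0
wrist 3671 circ 0.6501 -0.1995 r 0.0228 mean [ 0.6489 -0.199 ] z 0.1852
top 303 circ 0.6504 -0.1993 r 0.0223 mean [ 0.6499 -0.199 ] z 0.1847
```

View pics/scene2.png

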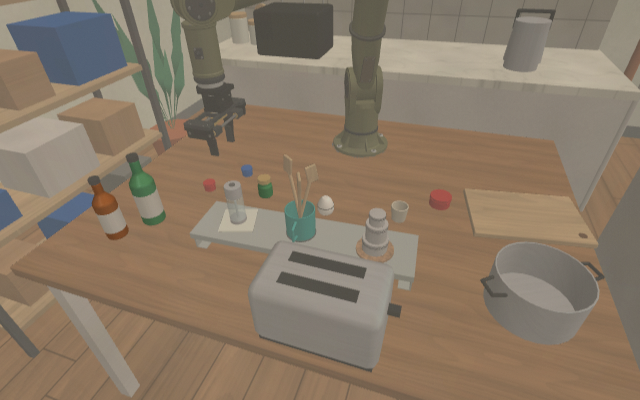

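View pics/top2.png

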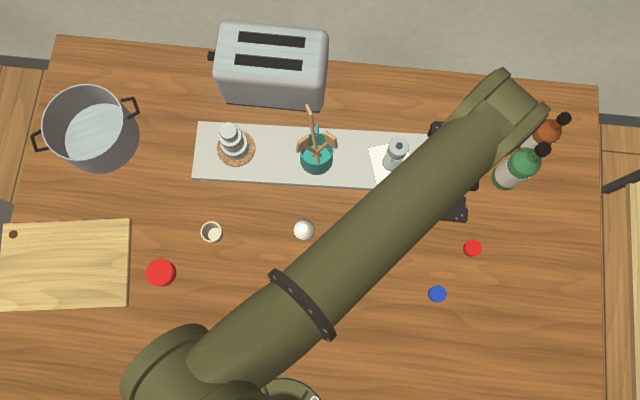

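Both views show the tower on the cork and the grinder upright on the tile. The mug, timer, cup, jar and look-alikes are where they were, so I'm handing in.

```bash
python3 -c "
from h import *
print(ctrl.close_job())"
```

```text
the job is handed in; nothing more can be done
None
```

The job is handed in at about 36 s on the robot's clock: by the last camera measurements the wide, medium and small tins are stacked on the cork within about 1 mm of centre, the grinder stands upright within about 1 mm of the tile's centre, and everything else is where it was; no verdict came back.

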